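# Clamp the split candle mould in the pouring jig

### The arm

A 7-joint arm with a two-finger parallel gripper is mounted at the origin on the work surface. World frame = base frame: x ahead of the robot, y to its left, z up, the work surface at z = 0. Lengths are in m, angles in rad, forces in N, time in s.
With the tool pointing down it reaches from about 0.35 to 0.9 m from the base axis. Payload 7.2 kg.
Tool frame: the origin (TCP) lies at the very end of the fingers, on their centre line; the grasp point (between the pads) lies 19 mm behind it; z points along the fingers, y is the line along which they close (so a half turn about z gives the same grasp; the last joint's range is limited). The gripper opens to 85 mm and grips with 20 to 120 N. Pads are 22 mm wide; open, the fingers measure 114 mm over their backs; the gripper's body (76 mm by 85 mm) begins 54 mm behind the grasp point. The pads swing forward as they close: fully open they stand 13 mm farther back than shut.
Start: joints at [1.134, 0.411, -0.013, 1.596, 0.006, 1.134, -0.082], TCP at [0.225, -0.583, 0.231] pointing down, gripper open.
Joint ranges: [-2.95, 2.95], [-0.29, 1.99], [-1.47, 1.44], [0.14, 2.54], [-1.03, 4.17], [0.13, 1.85], [-2.86, 2.86]. Speed limits (rad/s): [2.39, 2.39, 3.01, 3.01, 3.14, 3.14, 3.14].

### API

Orientations are given as a unit quaternion [x, y, z, w].
In Python, from cell import observe, snapshot, calibration, close_job gives the robot as it stands.
- The arm moves only by the tool jog_arm, never from a script. Its argument "deltas" is a list of rows, each a list of 7 numbers: the shift along the tool's x, y, z in units of 50 mm (1.0 is 50 mm), then the turn, a rotation vector about the tool's x, y, z in units of 8 degrees (1.0 is 8 degrees), then the finger opening in mm, from 0 to 85.4. In form: [[x, y, z, ax, ay, az, claw], ...]. A call has 1 to 5 rows; each row shifts and turns the commanded pose from where the row before left it, along the tool's axes as they then stand; what a row does not reach is not made up. A row lasts 1/10 s, in which the tool goes at most 50 mm and 8.59 degrees, less where a joint would pass 70% of its speed; a pose out of reach is approached as far as the arm can. A call is refused whole if a number of a shift passes 1 or a number of a turn 1, either way. A call with a gripper value outside its range is refused whole. The fingers move at their own pace and stop on an object; the grip force is fixed at half the most. Time passes only in rows, so rows that do not move let the fingers close. It gives the time, the measured TCP pose, the force, the opening and the grip force at its end, in the units of the state.
- observe(): the state, without advancing time (a new reading comes with each control period).
- snapshot(name): name is "scene" or "top"; returns the picture (400x640x3 uint8, red, green, blue); there is no depth.
- calibration(name): a dict with "fx", "fy", "cx", "cy" (pixels), "k1" (the pictures are not rectified: a ray, as slopes to the right and down, at radius r is drawn at 1 + k1 r^2 times it, then the intrinsics apply), "eye" and "orientation" of the camera in the world. Camera axes: x right, y down, z forward; pixel columns grow to the right and rows downward; lengths in m; the calibration is good to about 2 mm. A picture is of the moment at which its call begins. calibration takes no time and is no camera call.
- close_job(): hands the job in; it is judged then, once.
The state is a dict: "t": time; "joint_positions": joint angles; "dq": joint speeds; "joint_torque": joint torques, N m; "eef_pos": TCP position; "ee_rot": TCP orientation; "contact_force": force on the tool from outside, world axes, zero at the start; "moment": the same for the moment, N m; "opening": finger opening in m; "grip_force": force on a finger pad.
Only numpy, scipy, OpenCV 4.12 (cv2) and the standard library are available. Lean on these libraries where they do the work, as an engineer would, in place of code of your own. Each camera call takes 0.05 s, during which the arm holds its last target. There are 200 camera calls.

### The job

Stand the aluminium split mould upright in the pouring jig, between the fence and the jaw, and slide it gently home against the end stop. Then turn the T-bar cam knob clockwise, as seen from above, until the spring plunger beside it drops into the notch of the knob's disc and stays there, with the jaw holding the mould against the fence. Set the mould down and push it without ramming the jig, let go of everything, and leave the jug, the pillar candle and the two loose tealights where they are.

Things in the scene. Friction and masses are not known exactly. Their poses are not given: they have to be found in the camera images.
- jig: Pouring jig, fixed: dark steel plate 210 (x) x 290 (y) x 12 mm, origin at the centre of its underside, z up. In its frame, mm: aluminium fence, 110 long, inner face at y = 95; aluminium end stop, y 43 to 95, face at x = 22; both 14 thick, tops at z 54. Knob spindle at x -10, y -45. A plunger bracket, top at z 48, 57 to 104 from the spindle, is set within 22 degrees either side of +x of it.
- nest (a point): Point on the jig's plate (12 mm above the bench) where the centre of the mould's underside lies when home and clamped; axes as the jig's. Fence face 25 mm to +y, end stop face 32 mm to +x; open towards -x and upwards. Put the mould in about 20 mm short of the stop and 2 mm off the fence, its long side along x, and slide it in +x to the stop by feel; the jaw then pushes it to the fence.
- jaw: Upright sprung steel jaw plate with a rubber face, opposite the fence, 50 mm long, top 47.5 mm above the bench; origin at the middle of its face to the mould, at the level of the plate's top. It slides along the jig's y, driven by the knob: face at jig y = 38 to 41 mm at the start, so the gap to the fence is 54 to 57 mm. Closed, it presses on the mould with about 4 to 9 N.
- cam_knob: Black T-bar knob on a steel disc (80 mm diameter, top 34 mm above the origin) over an eccentric, on a vertical spindle. Origin on the spindle at the plate's top face, 12 mm above the bench; z up, x along the bar. Turns 2.0 rad clockwise from its open end, where the bar stands 0.60 rad counterclockwise of the jig's x; starts 0 to 0.25 rad from there. Takes 0.1 to 0.3 N m; stays where left.
- bar (a point): Centre of the knob's bar, on the spindle, 67 mm above cam_knob's origin; x along the bar. Bar 66 long, 14 thick, 26 mm high; 20 mm free under it down to the disc (but for its 14 mm stem). The notch meets the plunger somewhere 0.87 to 1.63 rad from the open end, as the bracket happens to be set. Turned on past the notch (0.1 rad, 0.5 to 0.6 N m) the roller climbs out again and does not hold.
- plunger (a joint): Travel of the spring plunger towards the spindle, m: about 0.0006 with its 12 mm roller on the disc's rim, 0.004 at the bottom of the notch. The reading is noisy, so average it or feel the knob: its resistance vanishes, it pulls itself on, then it resists both ways. Let go with the roller over 2 mm below the rim, it settles nearly to the bottom by itself.
- mould: Loose split mould for pillar candles, standing on the bench: two bright aluminium halves dowelled into a block 64 (x) x 50 (y) x 90 (z) mm, round 36 mm bore open at the top, 0.4 to 0.65 kg. Origin at the centre of its underside, z up. A thin dark parting line runs along x, so that the jaw squeezes it across its 50 mm. It fits the jig either way round.
- jug: Bystander: steel pouring jug, 90 mm diameter, 110 mm high, with a handle; origin at the centre of its underside.
- candle: Bystander: cream pillar candle, 36 mm diameter, 77 mm high; origin at the centre of its underside.
- tealight_a: Bystander: tealight in an aluminium cup, 39 mm diameter, 17 mm high; origin at the centre of its underside.
- tealight_b: Bystander: a second tealight, 39 mm diameter, 17 mm high; origin at the centre of its underside.
Things that resemble listed ones, but are neither listed nor needed, are in the scene too. What is shaped like the mould but green is not meant.

How it is judged:
On the way, in this order (a step that is already met when the one before it is completed fails the run):
1. the mould stands on the plate between fence and jaw, within 2.5 mm of the end stop (x of mould in the frame of jig between -0.0125 and -0.008 m and y of mould in the frame of jig between 0.06 and 0.0725 m and z of mould in the frame of jig below 0.014 m and angle between mould's own z axis and vertical below 0.04 rad and angle between the x axis of mould and the x axis of jig, either way round below 0.05 rad), for 0.2 s.
2. the plunger has dropped into the notch (value of joint plunger above 0.0026 m), for 0.2 s.
At the end, for the whole second after the job is handed in: The plunger lies in the notch (plunger value over 2.6 mm; about 4 mm is the bottom), the jaw presses on the mould (over 2.5 N), and the mould stands upright and still on the plate, within 2.5 mm of the end stop and 1.5 mm of the fence (x of mould in the frame of jig between -0.0125 and -0.008 m and y of mould in the frame of jig between 0.0685 and 0.0725 m and z of mould in the frame of jig below 0.014 m and angle between mould's own z axis and vertical below 0.04 rad and angle between the x axis of mould and the x axis of jig, either way round below 0.05 rad and value of joint plunger above 0.0026 m and contact force between jaw and mould above 2.5 N and linear speed of mould below 0.01 m/s); the robot touches nothing.
It fails at once if the mould is rammed or dropped onto the jig (contact force between mould and jig above 100 N).
It fails at once if the jug is moved more than 20 mm (distance of jug from where it was at the start of the episode above 0.02 m).
It fails at once if the candle is moved more than 20 mm (distance of candle from where it was at the start of the episode above 0.02 m).
It fails at once if the first tealight is moved more than 20 mm (distance of tealight_a from where it was at the start of the episode above 0.02 m).
It fails at once if the second tealight is moved more than 20 mm (distance of tealight_b from where it was at the start of the episode above 0.02 m).
It also fails if it takes over 67 s, if anything falls off the work surface, if the arm or the gripper's body presses on something with over 40 N, if the wrist force passes 120 N, or if a joint passes its speed limit or range.

## Working session

There is one attempt and no reset: what is moved stays moved. The work goes in short steps, Python scripts to look and compute and a tool call to move; the robot and the scene stay as the last step left them, time stands still between calls to the robot, and variables do not carry over. Pictures are saved under pics/ and viewed, at most 10 in all, crops included, and the job is handed in when it is done.

Besides the shell and the picture viewer there is one more tool, called after "Call:" by a JSON object that holds its "name" and its "arguments". jog_arm: Moves the arm, as the interface text tells. Its arguments: {"type":"object","properties":{"deltas":{"type":"array","items":{"type":"array","items":{"type":"number"}}}},"required":["deltas"]}

```bash
mkdir -p pics; ls
python3 - <<'E'
from cell import *
import cv2
print(observe())
for n in("scene","top"):
    cv2.imwrite(f"pics/{n}0.png",cv2.cvtColor(snapshot(n),cv2.COLOR_RGB2BGR)); print(calibration(n))
E
```

```text
pics
{'t': 0.0, 'joint_positions': array([ 1.13378511,  0.41189699, -0.01270483,  1.59708401,  0.00558896,
        1.13432309, -0.08220921]), 'dq': array([ 0.00026222,  0.00073633,  0.00139627, -0.00207696, -0.00070668,
        0.00025868,  0.00148303]), 'joint_torque': array([ 4.93679772e-05, -6.00611758e+01,  6.82162251e-01, -2.99405569e+01,
        1.38019063e-02,  1.07297947e-02, -3.01311893e-06]), 'eef_pos': array([ 0.22508551, -0.5824987 ,  0.23043858]), 'ee_rot': array([ 9.83044667e-01,  1.83364335e-01, -2.08587426e-04, -8.11604378e-04]), 'contact_force': array([ 0.22620986,  0.53634423, -0.53561443]), 'moment': array([-0.0464958 , -0.00893072,  0.02517657]), 'grip_force': 0.0, 'opening': 0.08573295447904533}
{'fx': 487.44844406496054, 'fy': 487.44844406496054, 'cx': 326.45704165649306, 'cy': 199.3751638194369, 'k1': -0.01946585671439003, 'eye': array([ 1.06510876, -0.5946562 ,  1.05107264]), 'orientation': array([ 0.88019063,  0.34369978, -0.11341497, -0.30703739])}
{'fx': 472.27463218165855, 'fy': 472.27463218165855, 'cx': 327.6462419943091, 'cy': 212.20913422180638, 'k1': -0.046107075723858956, 'eye': array([ 0.30516674, -0.02776502,  1.27297796]), 'orientation': array([-0.67802183,  0.72801126, -0.07177839,  0.07165101])}
```

View pics/scene0.png

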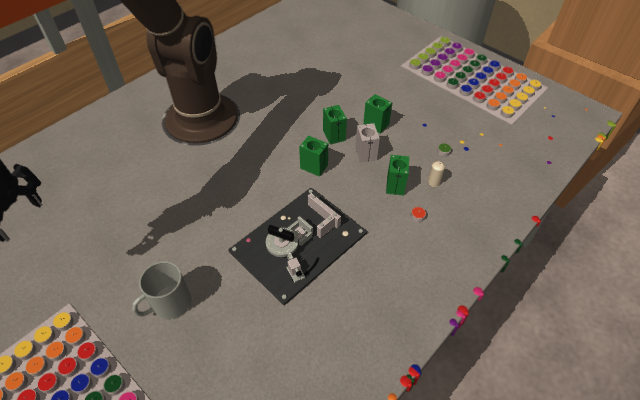

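View pics/top0.png

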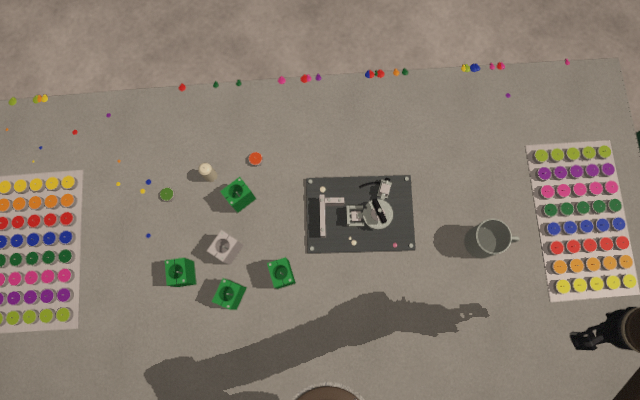

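Candidates for the mould: bright block at top (223,246) / scene (368,142). The others are green: top (238,192), (281,272), (180,272), (228,293). I choose the bright one, and check it in close crops.

```bash
cat > h.py <<'E'
import numpy as np, cv2
from cell import *
from scipy.spatial.transform import Rotation as R
def ray(n,u,v):
    c=calibration(n); a=np.array([(u-c['cx'])/c['fx'],(v-c['cy'])/c['fy']]); p=a.copy()
    for _ in range(20): p=a/(1+c['k1']*(p@p))
    return c['eye'],R.from_quat(c['orientation']).apply([p[0],p[1],1])
def at(n,u,v,z):
    e,d=ray(n,u,v); return e+d*(z-e[2])/d[2]
def px(n,P):
    c=calibration(n); q=R.from_quat(c['orientation']).inv().apply(np.asarray(P)-c['eye']); p=q[:2]/q[2]
    p=p*(1+c['k1']*(p@p)); return np.array([p[0]*c['fx']+c['cx'],p[1]*c['fy']+c['cy']])
def crop(img,x0,y0,w,h,s): 
    o=cv2.resize(img[y0:y0+h,x0:x0+w],None,fx=s,fy=s,interpolation=cv2.INTER_CUBIC)
    for i in range(0,w,10): cv2.putText(o,str(x0+i),(i*s,8),0,.3,(0,255,255),1); cv2.line(o,(i*s,9),(i*s,14),(0,255,255),1)
    for i in range(0,h,10): cv2.putText(o,str(y0+i),(0,i*s+4),0,.3,(0,255,255),1); cv2.line(o,(18,i*s),(24,i*s),(0,255,255),1)
    return o
E
python3 - <<'E'
from h import *
t=cv2.imread("pics/top0.png"); s=cv2.imread("pics/scene0.png")
cv2.imwrite("pics/jigtop.png",crop(t,297,168,125,93,6))
a=crop(t,198,222,50,50,8); b=crop(s,345,112,50,50,8)
cv2.imwrite("pics/mould.png",np.hstack([a,b]))
print(px('top',[.5,0,0]),px('top',[.6,0,0]))
E
```

```text
[315.71373329 237.3041351 ] [313.35475437 201.59481254]
```

View pics/jigtop.png

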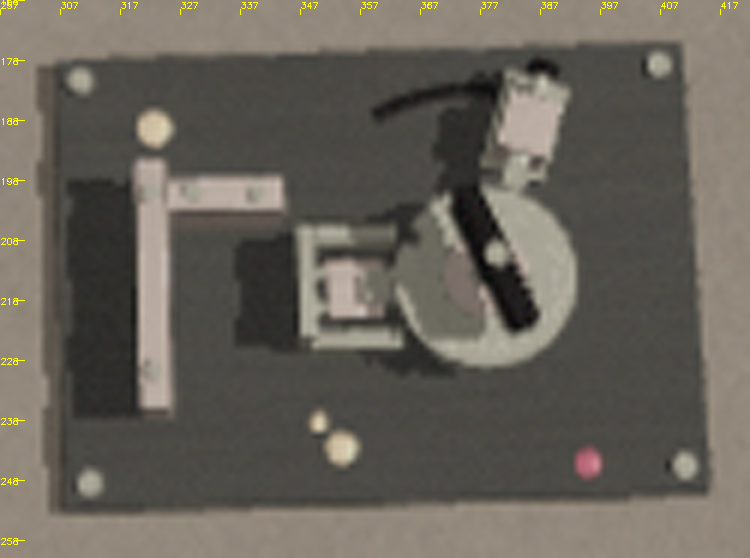

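View pics/mould.png

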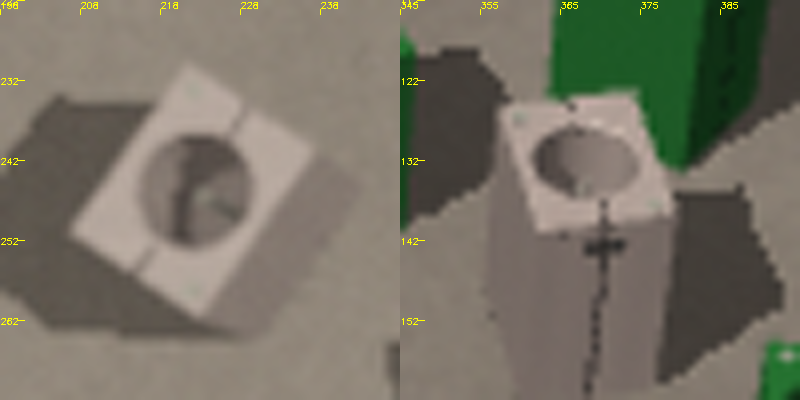

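```bash
cat >> h.py <<'E'
def cp(x0,y0,s,l): return [(x0+(x+.5)/s-.5,y0+(y+.5)/s-.5) for x,y in l]
def pts(n,l,z): return np.array([at(n,u,v,z)[:2] for u,v in l])
E
python3 - <<'E'
from h import *
m=pts('top',cp(198,222,8,[(188,62),(317,148),(200,320),(68,232)]),.09)
m2=pts('scene',cp(345,112,8,[(105,108),(235,90),(270,210),(140,232)]),.09)
ang=lambda d:np.arctan2(d[1],d[0])
for q in(m,m2): print('mould',q.mean(0).round(4),np.linalg.norm(q-np.roll(q,-1,0),axis=1).round(4),[ang(d).round(3) for d in (q[2]-q[1],q[3]-q[0],q[1]-q[0],q[2]-q[3])])
c=pts('top',cp(297,168,6,[(57,65),(682,43),(708,490),(62,510)]),.012)
s=pts('top',cp(297,168,6,[(80,80),(658,64),(685,465),(90,483)]),.014)
for q in(c,s): print('jig',q.mean(0).round(4),np.linalg.norm(q-np.roll(q,-1,0),axis=1).round(4),ang(q[0]-q[1]+q[3]-q[2])-np.pi/2,ang(q[0]-q[3]+q[1]-q[2]))
b=pts('top',cp(297,168,6,[(465,195),(525,325),(495,252)]),.092); print('bar',b,b[:2].mean(0),ang(b[0]-b[1]))
f=pts('top',cp(297,168,6,[(136,160),(166,160),(172,408),(138,408)]),.054);print('fence',f)
e=pts('top',cp(297,168,6,[(168,178),(284,178),(284,211),(168,211)]),.054);print('stop',e)
d=pts('top',cp(297,168,6,[(577,275),(488,367)]),.046);print('disc R,bottom',d)
br=pts('top',cp(297,168,6,[(508,72),(569,90),(550,158),(497,145)]),.048);print('bracket',br,br.mean(0))
for n,u,v in(('candle',206,172),('ta',255,159),('tb',167,195),('g1',238,192),('g2',281,272),('g3',228,293),('g4',180,272),('jug',490,238)): print(n,at('top',u,v,.08).round(3))
E
```

```text
mould [0.4826 0.2368] [0.0506 0.0648 0.0513 0.0651] [np.float64(2.502), np.float64(2.49), np.float64(-2.219), np.float64(-2.212)]
mould [0.4839 0.2312] [0.0481 0.0614 0.0473 0.0629] [np.float64(-0.691), np.float64(-0.676), np.float64(0.949), np.float64(0.983)]
jig [ 0.556  -0.1236] [0.2889 0.2076 0.2891 0.2061] -0.03803505590240297 -0.04993026550994364
jig [ 0.5571 -0.124 ] [0.2663 0.186  0.2663 0.1865] -0.04227969168566248 -0.038868686583643126
bar [[ 0.57146637 -0.15771949]
 [ 0.51333038 -0.17798926]
 [ 0.54572859 -0.16821923]] [ 0.54239838 -0.16785437] 0.3354817347274955
fence [[ 0.60634098 -0.01808736]
 [ 0.60538362 -0.03133719]
 [ 0.49448689 -0.02629779]
 [ 0.49554174 -0.01154818]]
stop [[ 0.59714868 -0.03165542]
 [ 0.59346003 -0.08280184]
 [ 0.57854905 -0.08164554]
 [ 0.58222512 -0.03062344]]
disc R,bottom [[ 0.54215426 -0.20888566]
 [ 0.50394184 -0.16587564]]
bracket [[ 0.63631922 -0.18688675]
 [ 0.62606421 -0.21332706]
 [ 0.5955079  -0.20181973]
 [ 0.60313084 -0.17884328]] [ 0.61525554 -0.1952192 ]
candle [0.682 0.276 0.08 ]
ta [0.708 0.145 0.08 ]
tb [0.627 0.38  0.08 ]
g1 [0.621 0.193 0.08 ]
g2 [0.406 0.091 0.08 ]
g3 [0.363 0.227 0.08 ]
g4 [0.423 0.347 0.08 ]
jug [ 0.454 -0.446  0.08 ]
```

Pictures show: jig with the fence at left and the stop towards +x; knob bar at jig yaw about 0.38; the mould is the bright block with the parting line, its sizes come out at 50 x 65 mm. Plan the transit.

```bash
cat >> h.py <<'E'
def plan(P,psi,n,pos=None,rot=None,lev=True):
    o=observe(); p=o['eef_pos'] if pos is None else np.array(pos,float); r=R.from_quat(o['ee_rot'] if rot is None else rot)
    T=R.from_euler('z',psi)*R.from_euler('x',np.pi)
    x=r.as_matrix()[:,0]; 
    full=(r.inv()*T).as_rotvec()
    print('psi now',np.arctan2(x[1],x[0]).round(4),'turn rad',full.round(3))
    P=np.array(P,float)
    for i in range(n):
        k=n-i; d=r.inv().apply(P-p)/k/.05; w=(r.inv()*T).as_rotvec()/k/np.radians(8)
        d=d.round(2); w=w.round(2); print([*d.tolist(),*w.tolist()])
        p=p+r.apply(d*.05); r=r*R.from_rotvec(w*np.radians(8))
    print('end',p.round(4),(r.inv()*T).as_rotvec().round(4))
E
python3 - <<'E'
from h import *
plan([.483,.2345,.20],2.497,20)
E
```

```text
psi now 0.3689 turn rad [-1.000e-03 -2.000e-03 -2.128e+00]
[0.54, -0.67, 0.03, -0.0, -0.0, -0.76]
[0.6, -0.61, 0.03, -0.0, -0.0, -0.76]
[0.66, -0.54, 0.03, -0.0, -0.0, -0.76]
[0.72, -0.47, 0.03, -0.0, -0.0, -0.76]
[0.76, -0.39, 0.03, -0.0, -0.0, -0.76]
[0.8, -0.31, 0.03, -0.0, -0.0, -0.76]
[0.83, -0.22, 0.03, -0.0, -0.0, -0.76]
[0.85, -0.13, 0.03, -0.0, -0.0, -0.76]
[0.86, -0.04, 0.03, -0.0, -0.0, -0.76]
[0.85, 0.05, 0.03, -0.0, -0.0, -0.76]
[0.84, 0.14, 0.03, -0.0, -0.0, -0.76]
[0.83, 0.23, 0.03, 0.0, -0.0, -0.76]
[0.8, 0.32, 0.03, 0.0, -0.0, -0.77]
[0.76, 0.4, 0.03, 0.0, -0.0, -0.76]
[0.71, 0.48, 0.03, 0.0, -0.0, -0.77]
[0.65, 0.55, 0.04, 0.0, -0.0, -0.76]
[0.59, 0.62, 0.03, 0.0, -0.0, -0.77]
[0.53, 0.67, 0.04, 0.0, -0.0, -0.76]
[0.45, 0.73, 0.03, 0.0, -0.0, -0.77]
[0.37, 0.77, 0.04, 0.0, -0.01, -0.76]
end [0.4829 0.2346 0.2   ] [ 0.0007  0.0001 -0.0002]
```

Call:
{"name": "jog_arm", "arguments": {"deltas": [[0.54,-0.67,0.03,0,0,-0.76,85],[0.6,-0.61,0.03,0,0,-0.76,85],[0.66,-0.54,0.03,0,0,-0.76,85],[0.72,-0.47,0.03,0,0,-0.76,85],[0.76,-0.39,0.03,0,0,-0.76,85]]}}

```text
t: 0.6
eef_pos: [0.2897, -0.3769, 0.2235]
ee_rot: [0.9, 0.437, -0.0, -0.0]
contact_force: [0.4, 0.1, 0.5]
opening: 0.085
grip_force: 0.0
```

Call:
{"name": "jog_arm", "arguments": {"deltas": [[0.8,-0.31,0.03,0,0,-0.76,85],[0.83,-0.22,0.03,0,0,-0.76,85],[0.85,-0.13,0.03,0,0,-0.76,85],[0.86,-0.04,0.03,0,0,-0.76,85],[0.85,0.05,0.03,0,0,-0.76,85]]}}

```text
t: 1.1
eef_pos: [0.3541, -0.1725, 0.2162]
ee_rot: [0.754, 0.657, -0.0, 0.0]
contact_force: [0.7, -0.0, -1.2]
opening: 0.0849
grip_force: 0.0
```

Call:
{"name": "jog_arm", "arguments": {"deltas": [[0.84,0.14,0.03,0,0,-0.76,85],[0.83,0.23,0.03,0,0,-0.76,85],[0.8,0.32,0.03,0,0,-0.77,85],[0.76,0.4,0.03,0,0,-0.76,85],[0.71,0.48,0.03,0,0,-0.77,85]]}}

```text
t: 1.6
eef_pos: [0.419, 0.0319, 0.2088]
ee_rot: [0.554, 0.833, -0.0, 0.0]
contact_force: [1.1, -0.1, 0.5]
opening: 0.0853
grip_force: 0.0
```

Call:
{"name": "jog_arm", "arguments": {"deltas": [[0.65,0.55,0.04,0,0,-0.76,85],[0.59,0.62,0.03,0,0,-0.77,85],[0.53,0.67,0.04,0,0,-0.76,85],[0.45,0.73,0.03,0,0,-0.77,85],[0.37,0.77,0.04,0,0,-0.76,85]]}}

```text
t: 2.1
eef_pos: [0.4834, 0.2355, 0.1994]
ee_rot: [0.315, 0.949, -0.0, -0.0]
contact_force: [-0.1, -0.1, 0.3]
opening: 0.085
grip_force: 0.0
```

Call:
{"name": "jog_arm", "arguments": {"deltas": [[0,0,0.8,0,0,0,85],[0,0,0.8,0,0,0,85],[0,0,0.6,0,0,0,85],[0,0,0.4,0,0,0,85],[0,0,0.25,0,0,0,85]]}}

```text
t: 2.6
eef_pos: [0.4821, 0.2335, 0.0552]
ee_rot: [0.317, 0.948, -0.001, -0.001]
contact_force: [0.0, -0.0, -0.5]
opening: 0.0848
grip_force: 0.0
```

Call:
{"name": "jog_arm", "arguments": {"deltas": [[0,0,0,0,0,0,60],[0,0,0,0,0,0,40],[0,0,0,0,0,0,40],[0,0,0,0,0,0,40],[0,0,0,0,0,0,40]]}}

```text
t: 3.1
eef_pos: [0.4836, 0.2342, 0.0585]
ee_rot: [0.317, 0.948, 0.0, 0.001]
contact_force: [-3.7, -2.3, 7.0]
opening: 0.0492
grip_force: 63.4
```

Call:
{"name": "jog_arm", "arguments": {"deltas": [[0,0,0,0,0,0,40],[0,0,0,0,0,0,40],[0,0,0,0,0,0,40],[0,0,0,0,0,0,40]]}}

```text
t: 3.5
eef_pos: [0.4835, 0.2342, 0.0585]
ee_rot: [0.317, 0.948, 0.0, 0.001]
contact_force: [-2.3, -1.9, 7.3]
opening: 0.0495
grip_force: 63.4
```

Run:
```python
from h import *
s=cv2.cvtColor(snapshot('scene'),cv2.COLOR_RGB2BGR);t=cv2.cvtColor(snapshot('top'),cv2.COLOR_RGB2BGR)
cv2.imwrite("pics/grip.png",np.hstack([crop(s,335,80,66,90,6),crop(t,195,210,66,90,6)]))
o=observe();print(o['contact_force'],o['opening'],o['grip_force'],o['eef_pos'],o['joint_positions'][6])
plan([.483,.2345,.19],2.497,3)
```

```text
[-1.98167979 -2.57434997  6.70897761] 0.04903937548498157 63.389872312545776 [0.48358226 0.23421953 0.05854383] -0.08148395180908485
psi now 2.4965 turn rad [ 0.001  0.001 -0.   ]
[0.0, 0.0, -0.88, 0.0, 0.0, -0.0]
[0.0, 0.0, -0.87, 0.0, 0.0, -0.0]
[0.01, 0.0, -0.88, 0.01, 0.01, -0.0]
end [0.483  0.2345 0.19  ] [-0.0003 -0.0001 -0.0005]
```

View pics/grip.png

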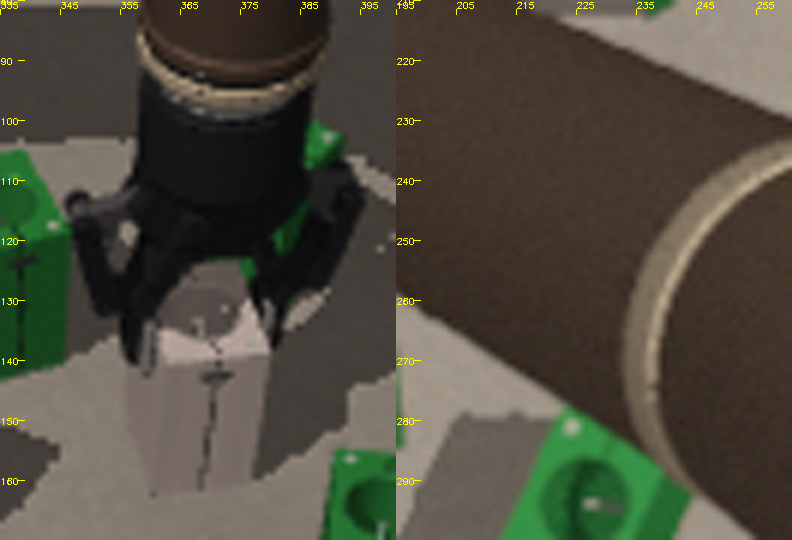

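Call:
{"name": "jog_arm", "arguments": {"deltas": [[0,0,-0.4,0,0,0,40],[0,0,-0.8,0,0,0,40],[0,0,-0.9,0,0,0,40],[0,0,-0.5,0,0,0,40]]}}

```text
t: 4.0
eef_pos: [0.4837, 0.2348, 0.1904]
ee_rot: [0.317, 0.949, 0.001, 0.001]
contact_force: [0.4, -0.3, -6.0]
opening: 0.0491
grip_force: 65.3
```

Run:
```python
from h import *
o=observe();print(o['contact_force'],o['moment'],o['opening'],o['grip_force'],o['eef_pos'])
plan([.5297,-.0545,.15],3.0996,10)
```

```text
[ 0.3931749  -0.27763493 -6.00601827] [ 0.08598578 -0.13750019  0.01087214] 0.04911122337072265 65.2908718585968 [0.48370336 0.23476243 0.19044292]
psi now 2.497 turn rad [ 0.002  0.002 -0.603]
[-0.42, -0.41, 0.08, 0.0, 0.0, -0.43]
[-0.4, -0.43, 0.08, 0.0, 0.0, -0.43]
[-0.37, -0.45, 0.08, 0.0, 0.0, -0.43]
[-0.34, -0.48, 0.08, 0.0, 0.0, -0.43]
[-0.31, -0.5, 0.08, 0.0, 0.0, -0.43]
[-0.28, -0.51, 0.08, 0.0, 0.0, -0.43]
[-0.25, -0.53, 0.08, 0.0, 0.0, -0.43]
[-0.22, -0.54, 0.08, 0.0, 0.01, -0.44]
[-0.18, -0.56, 0.08, 0.01, 0.0, -0.43]
[-0.16, -0.57, 0.08, 0.0, 0.01, -0.44]
end [ 0.5299 -0.0548  0.1502] [ 0.0004 -0.0001  0.0006]
```

Call:
{"name": "jog_arm", "arguments": {"deltas": [[-0.42,-0.41,0.08,0,0,-0.43,40],[-0.4,-0.43,0.08,0,0,-0.43,40],[-0.37,-0.45,0.08,0,0,-0.43,40],[-0.34,-0.48,0.08,0,0,-0.43,40],[-0.31,-0.5,0.08,0,0,-0.43,40]]}}

```text
t: 4.5
eef_pos: [0.5056, 0.0876, 0.167]
ee_rot: [0.17, 0.985, -0.0, -0.0]
contact_force: [0.6, 0.5, -6.6]
opening: 0.0491
grip_force: 65.1
```

Call:
{"name": "jog_arm", "arguments": {"deltas": [[-0.28,-0.51,0.08,0,0,-0.43,40],[-0.25,-0.53,0.08,0,0,-0.43,40],[-0.22,-0.54,0.08,0,0.01,-0.44,40],[-0.18,-0.56,0.08,0.01,0,-0.43,40],[-0.16,-0.57,0.08,0,0.01,-0.44,40]]}}

```text
t: 5.0
eef_pos: [0.5287, -0.057, 0.147]
ee_rot: [0.02, 1.0, -0.001, -0.002]
contact_force: [1.3, -0.2, -6.1]
opening: 0.0489
grip_force: 65.1
```

Call:
{"name": "jog_arm", "arguments": {"deltas": [[0,0,0.3,0,0,0,40],[0,0,0.2,0,0,0,40],[0,0,0,0,0,0,40]]}}

```text
t: 5.3
eef_pos: [0.5276, -0.0549, 0.1208]
ee_rot: [0.021, 1.0, -0.0, -0.003]
contact_force: [-0.1, -0.0, -5.7]
opening: 0.0494
grip_force: 65.1
```

Run:
```python
from h import *
s=cv2.cvtColor(snapshot('scene'),cv2.COLOR_RGB2BGR);cv2.imwrite('pics/scene1.png',s)
cv2.imwrite("pics/over.png",crop(s,225,150,150,112,5))
plan([.5297,-.0545,.10],3.0996,3)
# predicted scene pixels of the fence inner top edge etc.
J=R.from_euler('z',-.042)
for n,q in dict(fin1=(-50,95,54),fin2=(22,95,54),stop1=(22,95,54),stop2=(22,43,54),spindle=(-10,-45,92)).items(): print(n,px('scene',J.apply(np.array(q)/1e3)+[.5568,-.1238,0]).round(1))
o=observe()
Rm=R.from_quat(o['ee_rot'])
for sx in(-1,1):
  for sy in(-1,1):
    for dz in(-.0315,.0585): print('mould',sx,sy,dz,px('scene',o['eef_pos']+Rm.apply([sx*.032,sy*.025,dz])).round(1))
```

```text
psi now 3.1013 turn rad [-0.001 -0.005  0.002]
[-0.01, -0.0, 0.14, -0.0, -0.01, 0.0]
[-0.01, -0.0, 0.15, -0.0, -0.01, 0.01]
[-0.01, -0.0, 0.14, -0.0, -0.01, 0.0]
end [ 0.5297 -0.0544  0.1002] [-0.0005 -0.0003  0.0003]
fin1 [312.2 196.8]
fin2 [331.9 212.5]
stop1 [331.9 212.5]
stop2 [317.3 224.2]
spindle [281.6 228.4]
mould -1 -1 -0.0315 [310.9 194.7]
mould -1 -1 0.0585 [311.3 217.1]
mould -1 1 -0.0315 [325.8 183.3]
mould -1 1 0.0585 [325.3 205.9]
mould 1 -1 -0.0315 [292.5 179.9]
mould 1 -1 0.0585 [293.9 202.7]
mould 1 1 -0.0315 [307.4 169.1]
mould 1 1 0.0585 [307.9 192. ]
```

View pics/over.png

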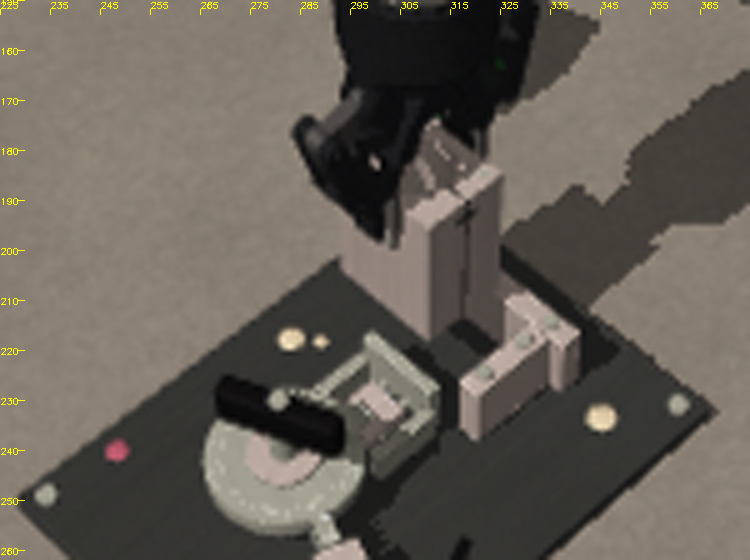

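Call:
{"name": "jog_arm", "arguments": {"deltas": [[-0.01,0,0.14,0,-0.01,0.01,40],[-0.01,0,0.14,0,-0.02,0,40],[-0.01,0,0.14,0,-0.01,0,40],[0,0,0.1,0,0,0,40],[0,0,0.1,0,0,0,40]]}}

```text
t: 5.85
eef_pos: [0.5305, -0.0555, 0.0908]
ee_rot: [0.021, 1.0, -0.001, 0.001]
contact_force: [-0.1, -0.4, -6.9]
opening: 0.0491
grip_force: 65.3
```

Call:
{"name": "jog_arm", "arguments": {"deltas": [[0,0,0.1,0,0,0,40],[0,0,0.1,0,0,0,40],[0,0,0.06,0,0,0,40],[0,0,0.04,0,0,0,40],[0,0,0,0,0,0,40]]}}

```text
t: 6.35
eef_pos: [0.5305, -0.0557, 0.0761]
ee_rot: [0.022, 1.0, -0.001, 0.001]
contact_force: [-0.3, 0.6, -6.1]
opening: 0.0487
grip_force: 65.3
```

Call:
{"name": "jog_arm", "arguments": {"deltas": [[0,0.02,0.04,0,0,0,40],[0,0,0.02,0,0,0,40],[0,0,0.02,0,0,0,40],[0,0,0,0,0,0,40]]}}

```text
t: 6.75
eef_pos: [0.5307, -0.0552, 0.0723]
ee_rot: [0.022, 1.0, -0.001, 0.001]
contact_force: [0.6, -2.9, -5.7]
opening: 0.0493
grip_force: 65.3
```

Call:
{"name": "jog_arm", "arguments": {"deltas": [[0,0,0.02,0,0,0,40],[0,0,0,0,0,0,40]]}}

```text
t: 6.95
eef_pos: [0.5307, -0.0552, 0.0713]
ee_rot: [0.022, 1.0, -0.001, 0.001]
contact_force: [0.5, -3.7, -3.8]
opening: 0.0491
grip_force: 65.4
```

Call:
{"name": "jog_arm", "arguments": {"deltas": [[0,-0.03,0,0,0,0,40],[0,0,0.02,0,0,0,40],[0,0,0,0,0,0,40]]}}

```text
t: 7.25
eef_pos: [0.5307, -0.0556, 0.0706]
ee_rot: [0.021, 1.0, -0.0, 0.001]
contact_force: [-0.6, -1.8, 0.4]
opening: 0.0494
grip_force: 65.7
```

Run:
```python
from h import *
o=observe();print(o['contact_force'],o['moment'],o['eef_pos'],o['ee_rot'])
```

```text
[-0.61678095 -1.78219156  0.40102328] [-0.02651329  0.29631183 -0.01700497] [ 0.53071559 -0.05562907  0.0706184 ] [ 2.14028532e-02  9.99769783e-01 -3.96396330e-04  1.46326660e-03]
```

Call:
{"name": "jog_arm", "arguments": {"deltas": [[0,-0.03,0,0,0,0,40],[0,0,0,0,0,0,40]]}}

```text
t: 7.45
eef_pos: [0.5308, -0.0564, 0.0706]
ee_rot: [0.021, 1.0, 0.0, 0.002]
contact_force: [-0.8, 3.5, 1.0]
opening: 0.0488
grip_force: 65.9
```

Call:
{"name": "jog_arm", "arguments": {"deltas": [[-0.04,0,0,0,0,0,40],[-0.04,0,0,0,0,0,40],[0,0,0,0,0,0,40]]}}

```text
t: 7.75
eef_pos: [0.5331, -0.057, 0.0706]
ee_rot: [0.021, 1.0, -0.001, -0.0]
contact_force: [-8.8, 3.0, 10.4]
opening: 0.0492
grip_force: 67.1
```

Call:
{"name": "jog_arm", "arguments": {"deltas": [[0,0,-0.02,0,0,0,40],[-0.04,0.01,0,0,0,0,40],[0,0,0,0,0,0,40]]}}

```text
t: 8.05
eef_pos: [0.5369, -0.0578, 0.071]
ee_rot: [0.022, 1.0, -0.001, 0.001]
contact_force: [0.3, -1.0, -5.6]
opening: 0.0489
grip_force: 65.1
```

Run:
```python
from h import *
o=observe();print(o['contact_force'],o['moment'],o['eef_pos'],o['ee_rot'])
s=cv2.cvtColor(snapshot('scene'),cv2.COLOR_RGB2BGR)
cv2.imwrite("pics/in.png",crop(s,265,170,80,75,8))
```

```text
[ 0.29678723 -0.98527441 -5.57529376] [ 0.00356722 -0.04772177 -0.05147272] [ 0.53691137 -0.05782783  0.07101904] [ 2.17587484e-02  9.99761984e-01 -6.77134458e-04  1.44036737e-03]
```

View pics/in.png

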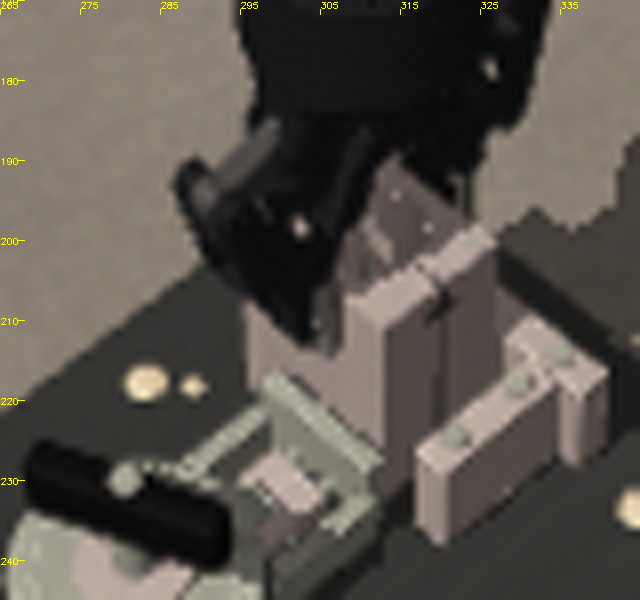

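Call:
{"name": "jog_arm", "arguments": {"deltas": [[-0.04,0,0,0,0,0,40],[-0.04,0,0,0,0,0,40],[-0.04,0,0,0,0,0,40],[-0.04,0,0,0,0,0,40],[0,0,0,0,0,0,40]]}}

```text
t: 8.6
eef_pos: [0.5449, -0.0577, 0.0713]
ee_rot: [0.022, 1.0, -0.001, 0.001]
contact_force: [0.2, 0.1, -6.7]
opening: 0.0493
grip_force: 65.1
```

Call:
{"name": "jog_arm", "arguments": {"deltas": [[-0.03,0,0,0,0,0,40],[0,0,0,0,0,0,40]]}}

```text
t: 8.8
eef_pos: [0.5462, -0.0578, 0.0714]
ee_rot: [0.022, 1.0, -0.001, 0.001]
contact_force: [0.2, 0.3, -6.2]
opening: 0.0492
grip_force: 65.1
```

Call:
{"name": "jog_arm", "arguments": {"deltas": [[-0.03,0,0,0,0,0,40],[0,0,0,0,0,0,40]]}}

```text
t: 9.0
eef_pos: [0.5478, -0.0579, 0.0714]
ee_rot: [0.022, 1.0, -0.001, 0.001]
contact_force: [0.6, -0.2, -7.0]
opening: 0.049
grip_force: 65.1
```

Call:
{"name": "jog_arm", "arguments": {"deltas": [[-0.03,0,0.01,0,0,0,40],[0,0,0,0,0,0,40]]}}

```text
t: 9.2
eef_pos: [0.5492, -0.058, 0.0708]
ee_rot: [0.022, 1.0, -0.001, 0.001]
contact_force: [-0.5, -0.2, -5.4]
opening: 0.049
grip_force: 65.1
```

Call:
{"name": "jog_arm", "arguments": {"deltas": [[-0.03,0,0,0,0,0,40],[0,0,0,0,0,0,40]]}}

```text
t: 9.4
eef_pos: [0.5496, -0.058, 0.0707]
ee_rot: [0.021, 1.0, -0.001, 0.0]
contact_force: [-4.6, 0.3, -1.4]
opening: 0.0487
grip_force: 65.5
```

Call:
{"name": "jog_arm", "arguments": {"deltas": [[-0.02,0,0,0,0,0,40],[0,0,0,0,0,0,40]]}}

```text
t: 9.6
eef_pos: [0.5497, -0.058, 0.0708]
ee_rot: [0.021, 1.0, -0.001, -0.0]
contact_force: [-8.4, 0.4, 2.2]
opening: 0.0494
grip_force: 66.2
```

Call:
{"name": "jog_arm", "arguments": {"deltas": [[-0.02,0,0,0,0,0,40],[0,0,0,0,0,0,40]]}}

```text
t: 9.8
eef_pos: [0.5498, -0.058, 0.0708]
ee_rot: [0.021, 1.0, -0.001, -0.001]
contact_force: [-12.3, -0.6, 5.9]
opening: 0.0488
grip_force: 66.6
```

Call:
{"name": "jog_arm", "arguments": {"deltas": [[0.03,0.01,0,0,0,0,40],[0,0,0,0,0,0,40],[0,0,0,0,0,0,40]]}}

```text
t: 10.1
eef_pos: [0.5497, -0.0579, 0.0707]
ee_rot: [0.022, 1.0, -0.001, 0.0]
contact_force: [-6.4, -1.7, 0.4]
opening: 0.0494
grip_force: 65.8
```

Call:
{"name": "jog_arm", "arguments": {"deltas": [[0,0,0,0,0,0,52],[0,0,0,0,0,0,60],[0,0,0,0,0,0,75],[0,0,0,0,0,0,80],[0,0,0,0,0,0,80]]}}

```text
t: 10.6
eef_pos: [0.5515, -0.0574, 0.0711]
ee_rot: [0.021, 1.0, -0.001, 0.002]
contact_force: [-0.4, -0.7, 0.5]
opening: 0.0799
grip_force: 0.0
```

Call:
{"name": "jog_arm", "arguments": {"deltas": [[0,0,-0.2,0,0,0,80],[0,0,-0.5,0,0,0,80],[0,0,-0.8,0,0,0,80],[0,0,-0.8,0,0,0,80]]}}

```text
t: 11.0
eef_pos: [0.5504, -0.057, 0.1875]
ee_rot: [0.021, 1.0, -0.0, 0.001]
contact_force: [0.9, -1.0, 0.4]
opening: 0.08
grip_force: 0.0
```

Run:
```python
from h import *
plan([.5447,-.1683,.185],.335+np.pi,10)
print(observe()['joint_positions'].round(2))
s=cv2.cvtColor(snapshot('scene'),cv2.COLOR_RGB2BGR)
cv2.imwrite("pics/home.png",crop(s,225,170,115,90,6))
```

```text
psi now 3.0992 turn rad [-0.001  0.002 -0.377]
[0.0, -0.22, 0.01, -0.0, 0.0, -0.27]
[0.01, -0.22, 0.0, -0.0, 0.0, -0.27]
[0.02, -0.22, 0.01, -0.0, 0.0, -0.27]
[0.03, -0.22, 0.0, -0.0, 0.0, -0.27]
[0.04, -0.22, 0.01, -0.0, 0.0, -0.27]
[0.04, -0.22, 0.0, -0.0, 0.0, -0.27]
[0.05, -0.22, 0.01, -0.0, 0.0, -0.27]
[0.06, -0.22, 0.0, -0.0, 0.0, -0.27]
[0.07, -0.21, 0.01, -0.0, 0.01, -0.27]
[0.07, -0.21, 0.0, -0.01, 0.0, -0.27]
end [ 0.5449 -0.1682  0.1851] [ 0.0003  0.0003 -0.0004]
[ 0.7   0.49 -0.91  1.78  0.43  1.09  1.16]
```

View pics/home.png

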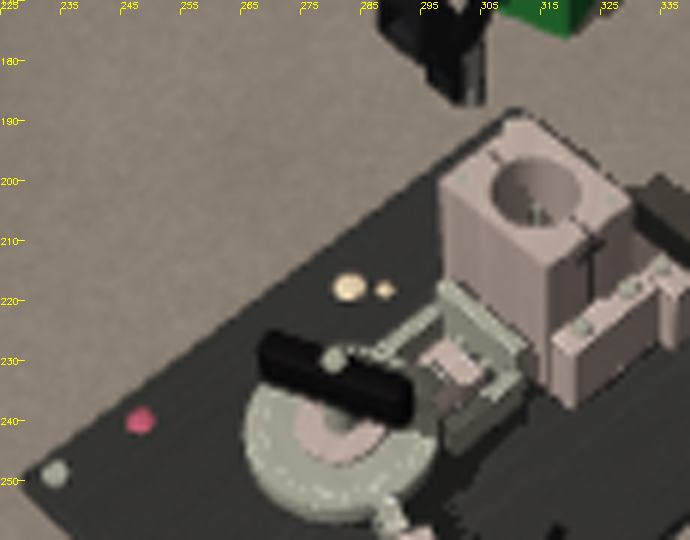

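Mould stands upright, at the stop, between jaw and fence. On to the knob.

Call:
{"name": "jog_arm", "arguments": {"deltas": [[0,-0.22,0,0,0,-0.27,60],[0.01,-0.22,0,0,0,-0.27,60],[0.02,-0.22,0,0,0,-0.27,60],[0.03,-0.22,0,0,0,-0.27,60],[0.04,-0.22,0,0,0,-0.27,60]]}}

```text
t: 11.55
eef_pos: [0.5476, -0.1129, 0.1865]
ee_rot: [-0.074, 0.997, -0.001, 0.002]
contact_force: [0.7, -0.3, -0.0]
opening: 0.0596
grip_force: 0.0
```

Call:
{"name": "jog_arm", "arguments": {"deltas": [[0.04,-0.22,0,0,0,-0.27,60],[0.05,-0.22,0,0,0,-0.27,60],[0.06,-0.22,0,0,0,-0.27,60],[0.07,-0.21,0,0,0.01,-0.27,50],[0.07,-0.21,0,-0.01,0,-0.27,50]]}}

```text
t: 12.05
eef_pos: [0.5453, -0.1689, 0.1866]
ee_rot: [-0.167, 0.986, -0.0, 0.001]
contact_force: [0.4, 0.7, 0.7]
opening: 0.0499
grip_force: 0.0
```

Run:
```python
from h import *
plan([.5447,-.1688,.061],.335+np.pi,5)
```

```text
psi now -2.8059 turn rad [-0.001  0.001  0.001]
[0.0, 0.0, 0.5, -0.0, 0.0, 0.0]
[0.0, 0.0, 0.5, -0.0, 0.0, 0.0]
[0.0, 0.0, 0.5, -0.0, 0.0, 0.0]
[0.01, 0.0, 0.51, -0.0, 0.0, 0.0]
[0.0, 0.01, 0.5, -0.01, 0.01, 0.01]
end [ 0.5448 -0.1686  0.0611] [ 0.0004 -0.0003 -0.0007]
```

Call:
{"name": "jog_arm", "arguments": {"deltas": [[0,0,0.7,0,0,0,50],[0,0,0.6,0,0,0,50],[0,0,0.5,0,0,0,50],[0,0,0.4,0,0,0,50],[0,0,0.3,0,0,0,50]]}}

```text
t: 12.55
eef_pos: [0.5451, -0.1686, 0.0601]
ee_rot: [-0.166, 0.986, -0.0, 0.0]
contact_force: [-0.6, 0.3, -0.3]
opening: 0.0502
grip_force: 0.0
```

Call:
{"name": "jog_arm", "arguments": {"deltas": [[0,0,0,0,0,0,30],[0,0,0,0,0,0,20],[0,0,0,0,0,0,16],[0,0,0,0,0,0,5],[0,0,0,0,0,0,5]]}}

```text
t: 13.05
eef_pos: [0.5466, -0.1706, 0.0624]
ee_rot: [-0.165, 0.986, -0.002, 0.002]
contact_force: [1.7, -5.3, -1.1]
opening: 0.0132
grip_force: 58.8
```

```bash
cat >> h.py <<'E'
def st():
    o=observe();r=R.from_quat(o['ee_rot']);x=r.as_matrix()[:,0]
    print('t',o['t'],'p',o['eef_pos'].round(4),'psi',np.arctan2(x[1],x[0]).round(4),'F tool',r.inv().apply(o['contact_force']).round(1),'Mtool',r.inv().apply(o['moment']).round(3),'open',round(o['opening'],4),'grip',round(o['grip_force'],1),'q7',o['joint_positions'][6].round(2))
    return o
E
python3 - <<'E'
from h import *
o=st(); print([k for k in o])
E
```

```text
t 13.05 p [ 0.5466 -0.1706  0.0624] psi -2.8094 F tool [ 0.1 -5.6  1.1] Mtool [ 0.885 -0.12  -0.036] open 0.0132 grip 58.8 q7 1.57
['t', 'joint_positions', 'dq', 'joint_torque', 'eef_pos', 'ee_rot', 'contact_force', 'moment', 'grip_force', 'opening']
```

Call:
{"name": "jog_arm", "arguments": {"deltas": [[0,-0.04,0,0,0,0,5],[0,0,0,0,0,0.5,5],[0,0,0,0,0,0.5,5],[0,0,0,0,0,0.5,5],[0,0,0,0,0,0,5]]}}

```text
t: 13.55
eef_pos: [0.5468, -0.1712, 0.0624]
ee_rot: [-0.061, 0.998, -0.001, 0.001]
contact_force: [-0.1, -3.2, 6.5]
opening: 0.013
grip_force: 59.9
```

Run:
```python
from h import *
st()
```

```text
t 13.55 p [ 0.5468 -0.1712  0.0624] psi -3.0187 F tool [ 0.5 -3.1 -6.5] Mtool [0.28  0.266 0.074] open 0.013 grip 59.9 q7 1.39
```

Call:
{"name": "jog_arm", "arguments": {"deltas": [[0,-0.02,-0.03,0,0,0.5,5],[0,0,0,0,0,0.5,5],[0,0,0,0,0,0.5,5],[0,0,0,0,0,0.5,5],[0,0,0,0,0,0,5]]}}

```text
t: 14.05
eef_pos: [0.5467, -0.172, 0.0624]
ee_rot: [0.077, 0.997, -0.0, 0.001]
contact_force: [4.4, -3.0, -6.9]
opening: 0.0131
grip_force: 60.0
```

Run:
```python
from h import *
st()
```

```text
t 14.05 p [ 0.5467 -0.172   0.0624] psi 2.9867 F tool [-4.8 -2.3  6.9] Mtool [ 0.427 -0.962  0.03 ] open 0.0131 grip 60.0 q7 1.15
```

Call:
{"name": "jog_arm", "arguments": {"deltas": [[-0.03,-0.015,0.01,0,0,0.5,5],[0,0,0,0,0,0.5,5],[0,0,0,0,0,0.5,5],[0,0,0,0,0,0.3,5]]}}

```text
t: 14.45
eef_pos: [0.5466, -0.1727, 0.0624]
ee_rot: [0.202, 0.979, -0.001, -0.0]
contact_force: [-4.2, -2.9, 4.1]
opening: 0.0131
grip_force: 61.8
```

Run:
```python
from h import *
st()
```

```text
t 14.45 p [ 0.5466 -0.1727  0.0624] psi 2.7357 F tool [ 2.7 -4.3 -4.1] Mtool [ 0.628  0.436 -0.216] open 0.0131 grip 61.8 q7 0.94
```

Call:
{"name": "jog_arm", "arguments": {"deltas": [[0,0,0,0,0,0.3,5],[0,0,0,0,0,0.3,5]]}}

```text
t: 14.65
eef_pos: [0.5465, -0.1729, 0.0624]
ee_rot: [0.242, 0.97, -0.001, -0.0]
contact_force: [-3.1, -3.1, 3.9]
opening: 0.0127
grip_force: 61.8
```

Run:
```python
from h import *
st()
```

```text
t 14.65 p [ 0.5465 -0.1729  0.0624] psi 2.6528 F tool [ 1.3 -4.2 -3.9] Mtool [ 0.71   0.396 -0.194] open 0.0127 grip 61.8 q7 0.87
```

Call:
{"name": "jog_arm", "arguments": {"deltas": [[0.01,-0.02,0,0,0,0.3,5],[0,0,0,0,0,0.3,5],[0,0,0,0,0,0.3,5],[0,0,0,0,0,0.3,5]]}}

```text
t: 15.05
eef_pos: [0.5462, -0.1733, 0.0624]
ee_rot: [0.322, 0.947, -0.0, 0.0]
contact_force: [-1.6, -2.6, 2.0]
opening: 0.013
grip_force: 61.5
```

```bash
python3 -c "
from h import *
st()"
```

```text
t 15.05 p [ 0.5462 -0.1733  0.0624] psi 2.4854 F tool [-0.3 -3.1 -2. ] Mtool [ 0.521 -0.088 -0.194] open 0.013 grip 61.5 q7 0.73
```

Call:
{"name": "jog_arm", "arguments": {"deltas": [[0,0,0,0,0,0.3,5],[0,0,0,0,0,0.3,5]]}}

```text
t: 15.25
eef_pos: [0.5461, -0.1735, 0.0624]
ee_rot: [0.362, 0.932, -0.0, 0.0]
contact_force: [-2.3, -2.6, 2.4]
opening: 0.0132
grip_force: 61.6
```

```bash
python3 -c "
from h import *
st()"
```

```text
t 15.25 p [ 0.5461 -0.1735  0.0624] psi 2.4015 F tool [-0.  -3.4 -2.4] Mtool [ 0.603 -0.146 -0.224] open 0.0132 grip 61.6 q7 0.66
```

Call:
{"name": "jog_arm", "arguments": {"deltas": [[0,0,0,0,0,0.2,5],[0,0,0,0,0,0.2,5]]}}

```text
t: 15.45
eef_pos: [0.546, -0.1736, 0.0624]
ee_rot: [0.388, 0.922, -0.001, 0.0]
contact_force: [-3.9, -3.5, 5.9]
opening: 0.0133
grip_force: 62.0
```

```bash
python3 -c "
from h import *
st()"
```

```text
t 15.45 p [ 0.546  -0.1736  0.0624] psi 2.3446 F tool [ 0.3 -5.2 -5.9] Mtool [ 0.946  0.108 -0.194] open 0.0133 grip 62.0 q7 0.61
```

Call:
{"name": "jog_arm", "arguments": {"deltas": [[0,0,0,0,0,0.2,5],[0,0,0,0,0,0.2,5]]}}

```text
t: 15.65
eef_pos: [0.5459, -0.1737, 0.0624]
ee_rot: [0.414, 0.91, -0.001, 0.0]
contact_force: [-4.3, -3.4, 6.4]
opening: 0.0131
grip_force: 62.1
```

```bash
python3 -c "
from h import *
st()"
```

```text
t 15.65 p [ 0.5459 -0.1737  0.0624] psi 2.2884 F tool [ 0.3 -5.5 -6.4] Mtool [ 0.999  0.055 -0.146] open 0.0131 grip 62.1 q7 0.56
```

Call:
{"name": "jog_arm", "arguments": {"deltas": [[0,0,0,0,0,0.2,5]]}}

```text
t: 15.75
eef_pos: [0.5458, -0.1738, 0.0624]
ee_rot: [0.426, 0.905, -0.001, 0.0]
contact_force: [-4.4, -3.1, 6.2]
opening: 0.013
grip_force: 62.1
```

```bash
python3 -c "
from h import *
st()"
```

```text
t 15.75 p [ 0.5458 -0.1738  0.0624] psi 2.2604 F tool [ 0.5 -5.4 -6.1] Mtool [ 1.114 -0.019 -0.101] open 0.013 grip 62.1 q7 0.54
```

Call:
{"name": "jog_arm", "arguments": {"deltas": [[0,0,0,0,0,0.15,5]]}}

```text
t: 15.85
eef_pos: [0.5457, -0.1739, 0.0624]
ee_rot: [0.436, 0.9, -0.001, 0.0]
contact_force: [-4.6, -4.3, 6.1]
opening: 0.0131
grip_force: 62.1
```

```bash
python3 -c "
from h import *
st()"
```

```text
t 15.85 p [ 0.5457 -0.1739  0.0624] psi 2.2393 F tool [-0.5 -6.3 -6.1] Mtool [ 1.081 -0.031 -0.041] open 0.0131 grip 62.1 q7 0.52
```

Call:
{"name": "jog_arm", "arguments": {"deltas": [[0,0,0,0,0,0.15,5]]}}

```text
t: 15.95
eef_pos: [0.5457, -0.1739, 0.0624]
ee_rot: [0.445, 0.895, -0.001, 0.0]
contact_force: [-5.0, -2.5, 6.6]
opening: 0.0129
grip_force: 62.1
```

```bash
python3 -c "
from h import *
st()"
```

```text
t 15.95 p [ 0.5457 -0.1739  0.0624] psi 2.2185 F tool [ 1.  -5.5 -6.6] Mtool [ 1.161 -0.002 -0.111] open 0.0129 grip 62.1 q7 0.5
```

Call:
{"name": "jog_arm", "arguments": {"deltas": [[0,0,0,0,0,0.15,5]]}}

```text
t: 16.05
eef_pos: [0.5457, -0.1739, 0.0624]
ee_rot: [0.455, 0.891, -0.001, 0.0]
contact_force: [-6.4, -3.9, 7.3]
opening: 0.0131
grip_force: 62.0
```

```bash
python3 -c "
from h import *
st()"
```

```text
t 16.05 p [ 0.5457 -0.1739  0.0624] psi 2.1974 F tool [ 0.6 -7.5 -7.3] Mtool [ 1.163 -0.045 -0.013] open 0.0131 grip 62.0 q7 0.49
```

Call:
{"name": "jog_arm", "arguments": {"deltas": [[0,0,0,0,0,0.15,5]]}}

```text
t: 16.15
eef_pos: [0.5456, -0.174, 0.0623]
ee_rot: [0.464, 0.886, -0.001, -0.0]
contact_force: [-5.9, -3.7, 7.2]
opening: 0.013
grip_force: 62.0
```

```bash
python3 -c "
from h import *
st()"
```

```text
t 16.15 p [ 0.5456 -0.174   0.0623] psi 2.1762 F tool [ 0.3 -7.  -7.2] Mtool [ 1.316 -0.106  0.059] open 0.013 grip 62.0 q7 0.47
```

Call:
{"name": "jog_arm", "arguments": {"deltas": [[0,0,0,0,0,0.15,5]]}}

```text
t: 16.25
eef_pos: [0.5456, -0.174, 0.0623]
ee_rot: [0.473, 0.881, -0.001, -0.0]
contact_force: [-5.9, -4.4, 7.5]
opening: 0.0131
grip_force: 62.1
```

```bash
python3 -c "
from h import *
st()"
```

```text
t 16.25 p [ 0.5456 -0.174   0.0623] psi 2.1551 F tool [-0.4 -7.4 -7.5] Mtool [ 1.226 -0.098  0.128] open 0.0131 grip 62.1 q7 0.45
```

Call:
{"name": "jog_arm", "arguments": {"deltas": [[0,0,0,0,0,0.15,5]]}}

```text
t: 16.35
eef_pos: [0.5455, -0.174, 0.0624]
ee_rot: [0.483, 0.876, -0.001, -0.0]
contact_force: [-5.8, -4.6, 8.2]
opening: 0.013
grip_force: 62.2
```

```bash
python3 -c "
from h import *
st()"
```

```text
t 16.35 p [ 0.5455 -0.174   0.0624] psi 2.1342 F tool [-0.8 -7.4 -8.1] Mtool [ 1.245 -0.11  -0.044] open 0.013 grip 62.2 q7 0.43
```

Call:
{"name": "jog_arm", "arguments": {"deltas": [[0,0,0,0,0,0.1,5]]}}

```text
t: 16.45
eef_pos: [0.5455, -0.174, 0.0624]
ee_rot: [0.489, 0.873, -0.001, -0.0]
contact_force: [-5.1, -5.2, 8.0]
opening: 0.0129
grip_force: 62.3
```

```bash
python3 -c "
from h import *
st()"
```

```text
t 16.45 p [ 0.5455 -0.174   0.0624] psi 2.1208 F tool [-1.8 -7.1 -8. ] Mtool [ 1.245 -0.117 -0.169] open 0.0129 grip 62.3 q7 0.42
```

Call:
{"name": "jog_arm", "arguments": {"deltas": [[0,0,0,0,0,0,5],[0,0,0,0,0,0,5]]}}

```text
t: 16.65
eef_pos: [0.5455, -0.174, 0.0624]
ee_rot: [0.488, 0.873, -0.001, -0.0]
contact_force: [-5.8, -4.0, 7.9]
opening: 0.0129
grip_force: 62.1
```

```bash
python3 -c "
from h import *
st()"
```

```text
t 16.65 p [ 0.5455 -0.174   0.0624] psi 2.1215 F tool [-0.4 -7.  -7.9] Mtool [ 1.265 -0.144 -0.021] open 0.0129 grip 62.1 q7 0.42
```

Call:
{"name": "jog_arm", "arguments": {"deltas": [[0,0,0,0,0,0.15,5]]}}

```text
t: 16.75
eef_pos: [0.5455, -0.174, 0.0624]
ee_rot: [0.497, 0.868, -0.001, 0.0]
contact_force: [-6.4, -4.4, 7.7]
opening: 0.0132
grip_force: 63.1
```

```bash
python3 -c "
from h import *
st()"
```

```text
t 16.75 p [ 0.5455 -0.174   0.0624] psi 2.1011 F tool [-0.6 -7.7 -7.7] Mtool [ 1.351 -0.242 -0.553] open 0.0132 grip 63.1 q7 0.4
```

Call:
{"name": "jog_arm", "arguments": {"deltas": [[0,0,0,0,0,-0.1,5],[0,0,0,0,0,0,5]]}}

```text
t: 16.95
eef_pos: [0.5455, -0.174, 0.0624]
ee_rot: [0.491, 0.871, -0.001, -0.0]
contact_force: [-5.5, -3.9, 7.2]
opening: 0.0126
grip_force: 62.2
```

```bash
python3 -c "
from h import *
st()"
```

```text
t 16.95 p [ 0.5455 -0.174   0.0624] psi 2.115 F tool [-0.5 -6.7 -7.1] Mtool [ 1.293 -0.136 -0.182] open 0.0126 grip 62.2 q7 0.42
```

Call:
{"name": "jog_arm", "arguments": {"deltas": [[0,-0.04,-0.04,0,0,-0.05,5],[0,0,0,0,0,0,5],[0,0,0,0,0,0,20],[0,0,0,0,0,0,40],[0,0,0,0,0,0,50]]}}

```text
t: 17.45
eef_pos: [0.5451, -0.1736, 0.0643]
ee_rot: [0.488, 0.873, 0.0, 0.001]
contact_force: [-0.2, 0.3, -0.1]
opening: 0.048
grip_force: 0.0
```

Call:
{"name": "jog_arm", "arguments": {"deltas": [[0,0,0,0,0,0,50],[0,0,-0.3,0,0,0,50],[0,0,-0.8,0,0,0,50],[0,0,-0.8,0,0,0,50],[0,0,-0.8,0,0,0,50]]}}

```text
t: 17.95
eef_pos: [0.5446, -0.1736, 0.2017]
ee_rot: [0.488, 0.873, 0.0, 0.001]
contact_force: [0.7, -0.7, 0.4]
opening: 0.05
grip_force: 0.0
```

Call:
{"name": "jog_arm", "arguments": {"deltas": [[0.6,-0.6,0,0,0,0,50],[0.6,-0.6,0,0,0,0,50],[0.6,-0.6,0,0,0,0,50],[0.4,-0.4,0,0,0,0,50],[0,0,0,0,0,0,50]]}}

```text
t: 18.45
eef_pos: [0.3901, -0.1373, 0.1997]
ee_rot: [0.488, 0.873, -0.001, 0.0]
contact_force: [-0.5, -0.9, -0.2]
opening: 0.05
grip_force: 0.0
```

Run:
```python
from h import *
st()
s=cv2.cvtColor(snapshot('scene'),cv2.COLOR_RGB2BGR);t=cv2.cvtColor(snapshot('top'),cv2.COLOR_RGB2BGR)
cv2.imwrite("pics/end.png",np.hstack([crop(s,245,180,100,100,4),crop(t,310,165,100,100,4)]))
```

```text
t 18.45 p [ 0.3901 -0.1373  0.1997] psi 2.1211 F tool [-0.5 -0.9  0.2] Mtool [-0.008 -0.034  0.017] open 0.05 grip 0.0 q7 0.66
```

View pics/end.png

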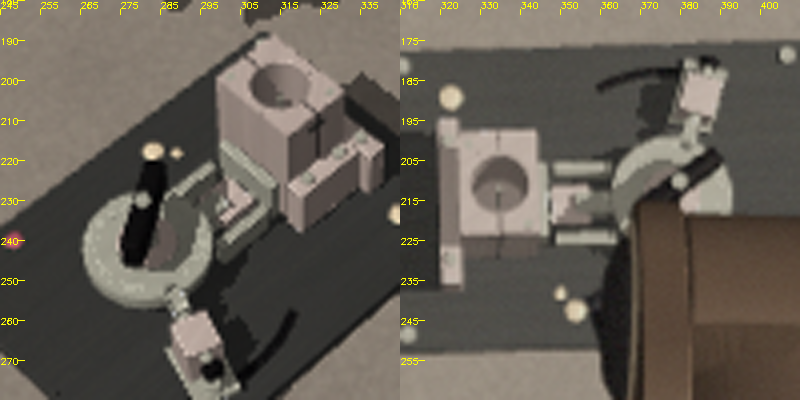

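Run:
```python
from h import *
q=pts('top',cp(310,165,4,[(57,130),(137,130),(143,236),(62,236)]),.102);print(q,q.mean(0))
```

```text
[[ 0.58610785 -0.02972414]
 [ 0.58244183 -0.08055408]
 [ 0.51378087 -0.07902423]
 [ 0.51743292 -0.02815184]] [ 0.54994087 -0.05436357]
```

```bash
python3 -c "
from cell import *
print(close_job())"
```

```text
the job is handed in; nothing more can be done
None
```

The mould stands home against the end stop with the jaw pressing it to the fence. The knob is in its notch: I felt it pull on, then resist further turning. The gripper is clear of everything, and the job is handed in at about 18.6 s; no verdict came back.

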